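Pin the printed lug coupon into the test fork

TASK

The printed brass-coloured lug coupon already lies in the fork of the bench test fixture with its eye lined up with the fork's holes. Take the long pin with the red knob out of the rack and push it down through the fork and the coupon's eye until its collar sits fully home on the fork, then let go. A spring plunger in the lower plate drags on the pin, so it will not drop home by itself; leave the short pin with the blue knob in the rack.

Things in the scene. Friction and masses are not known exactly. Their poses are not given: they have to be found in the camera images.
- red_pin_knob (a point): Long pin (0.12 kg), upright in one of two rack holes; z up. Point: centre of its red knob, 24 mm across, 42 mm tall (21 mm below to 21 above the point); grip across any diameter. Under the knob a steel collar 38 mm across, 6 mm thick, underside 27 mm below the point; then the shaft, 14 mm across, 55 mm long, last 12 mm tapered to 5 mm; tip 82 mm below the point.
- blue_pin_knob (a point): Short pin with a blue knob in the rack's other hole, 90 mm from the red pin: a bystander. Point: centre of its knob; knob and collar as on the red pin, shaft 25 mm. The fixed grey rack, 60 x 160 mm, long in line with both pins, has its top 70 mm above the worktop; both collars rest on it. Rack holes 18 mm across.
- bore_top (a point): Centre of the hole's mouth, top face of the aluminium fork, 70 mm above the worktop; nothing on the fixed fixture is higher. Vertical hole 20 mm across, 5 mm countersink, through upper plate, eye and lower plate (underside at 30 mm). Spring plunger drags on the pin's last 35 mm: push with up to 20 N. Home: knob centre 27 mm above this point. +x: fork's closed back; coupon's bar runs to -x.
- lug_eye (a point): Centre of the eye of the printed brass-coloured lug coupon: flat ring 39 mm across with a 20 mm hole, 13 mm thick, on a bar; 107 mm from eye centre to tail end. It lies loose in the fork, kept in line with the fork's holes to about 2 mm by stops; it need not be touched.
There are look-alikes about, which are no part of the job. What is shaped like the part that bears red_pin_knob but green or orange is not meant.

How it is judged:
By the outcome, as a careful person would: the job done as asked, in the order asked, and still so for the second after the job is handed in, with the robot touching nothing.
It also fails if it takes over 45 s, if anything falls off the work surface, if the arm or the gripper's body presses on something with over 40 N, if the wrist force passes 120 N, or if a joint passes its speed limit or range.

ROBOT

A 6-joint arm with a two-finger parallel gripper is mounted at the origin on a cart in front of the work surface, level with it; the furniture and walls round the work are solid. World frame = base frame: x ahead of the robot, y to its left, z up, the work surface at z = 0. Lengths are in mm, angles in degrees, forces in N, time in s.
With the tool pointing down it reaches from about 300 to 850 mm from the base axis. Payload 4.2 kg.
Tool frame: the origin (TCP) lies on the front face of the gripper's body, between the roots of the fingers; the fingertips stand 78 mm ahead of it and the grasp point (between the pads) lies 60 mm ahead of it; x points along the fingers, y is the direction in which the jaws open and shut, and the axes are right-handed (so a half turn about x gives the same grasp; the last joint's range is limited). The gripper opens to 91 mm and grips with 3 to 60 N. Pads are 32 mm wide; open, the fingers measure 118 mm over their backs; the gripper's body (76 mm by 178 mm) begins 60 mm behind the grasp point.
Start: joints at [-77.636, 18.312, 89.639, -0, 72.044, -1.146], TCP at [134.333, -559.097, 292.276] pointing down, gripper open.
Joint ranges: [-177.97, 177.97], [-48.28, 115.42], [12.27, 149.76], [-77.06, 257.06], [2.81, 150.46], [-146.56, 146.56]. Speed limits (degrees/s): [147.25, 147.25, 180, 180, 180, 180].

INTERFACE

Orientations are given as [roll, pitch, yaw] about the fixed x, y, z axes, in that order (R = Rz(yaw) Ry(pitch) Rx(roll)).
In Python, from workcell import status, viewer, env gives the robot as it stands. The module is installed in compiled form; this text tells all that it offers.
- The arm moves only by the tool move_arm, never from a script. Its argument "moves" is a list of rows, each a list of 3 entries, a list of its own where there are three numbers: the shift along the tool's x, y, z in cm, then the turn about the tool's x in rad, then the gripper's target within -1 to 1 (fully open at 1, half-way at 0, shut at -1). A call has 1 to 20 rows; each row is the pose to reach, as a shift and turn from the pose commanded when the call began, along the tool's axes at that moment; what a row does not reach only later rows make up. A row lasts 1/8 s, in which the tool goes at most 62.5 mm and 10.7 degrees, less where a joint would pass 70% of its speed; a pose out of reach is approached as far as the arm can. A call with a gripper value outside its range is refused whole. The fingers move at their own pace and stop on an object; "force" is the grip in N (left out, the last holds). Time passes only in rows, so rows that repeat a pose let the fingers close. It gives the time, the measured TCP pose, the force and the opening at its end, in the units of the state.
- status.state(): the state, without advancing time (a new reading comes with each control period).
- viewer.grab_frame(name): name is "scene" or "top" or "wrist"; returns the picture (420x560x3 uint8, red, green, blue); there is no depth.
- viewer.get_calibration(name): a dict with "camera_matrix" (3x3 intrinsics, pixels), "eye" and "rotation" of the camera in the world. Camera axes: x right, y down, z forward; pixel columns grow to the right and rows downward; lengths in mm; the calibration is good to about 2 mm. A picture is of the moment at which its call begins: read the wrist's pose just before it. get_calibration takes no time and is no camera call; for the wrist camera it gives the pose at the moment of the call.
- env.job_done(): hands the job in, once; it reports no verdict.
The state is a dict: "time_s": time; "qpos": joint angles; "qvel": joint speeds; "effort": joint torques, N m; "ee_pos": TCP position; "ee_rot": TCP orientation; "force": force on the tool from outside, world axes, zero at the start; "torque": the same for the moment, N m; "gripper_width": finger opening in mm.
Only numpy, scipy, OpenCV 4.12 (cv2) and the standard library are available. Lean on these libraries where they do the work, as an engineer would, in place of code of your own. Each camera call takes 0.05 s, during which the arm holds its last target.

## Working session

There is one attempt and no reset: what is moved stays moved. The work goes in short steps, Python scripts to look and compute and a tool call to move; the robot and the scene stay as the last step left them, time stands still between calls to the robot, and variables do not carry over. Pictures are saved under pics/ and viewed, and the job is handed in when it is done.

Besides the shell and the picture viewer there is one more tool, called after "Request:" by a JSON object that holds its "api" and its "payload", one argument or row to a line. move_arm: Moves the arm, as the interface text tells. Its arguments: {"type":"object","properties":{"moves":{"type":"array","items":{"type":"array"}},"force":{"type":"number"}},"required":["moves"]}

```bash
mkdir -p pics
cat > h.py <<'E'
import numpy as np, cv2
from workcell import status, viewer, env
def grab(n,f):
    c=viewer.get_calibration(n); im=viewer.grab_frame(n); cv2.imwrite('pics/'+f,cv2.cvtColor(im,cv2.COLOR_RGB2BGR)); return im,c
def ray(c,u,v):
    K=np.array(c['camera_matrix']);d=np.array(c['rotation'])@np.linalg.solve(K,[u,v,1.]);return np.array(c['eye']),d
def onz(c,u,v,z):
    e,d=ray(c,u,v);return e+d*(z-e[2])/d[2]
def proj(c,p):
    q=np.array(c['camera_matrix'])@(np.array(c['rotation']).T@(np.array(p)-np.array(c['eye'])));return q[:2]/q[2]
E
python3 - <<'E'
from h import *
print(status.state())
for n in ['scene','top','wrist']:
    im,c=grab(n,n+'0.png');print(n,c)
E
```

```text
{'time_s': 0.0, 'qpos': array([-7.76330996e+01,  1.83507548e+01,  8.97055976e+01, -2.29599796e-03,
        7.20427441e+01, -1.14558707e+00]), 'qvel': array([ 0.01024425,  0.07657872,  0.10537437, -0.13185594, -0.00574256,
       -0.01762141]), 'effort': array([-2.14322885e-03, -4.12464631e+01, -2.31974816e+01,  7.26059242e-02,
        4.57703532e-02, -1.54686522e-04]), 'ee_pos': array([ 134.27044454, -558.73403289,  291.4345169 ]), 'ee_rot': array([-89.88366276,  89.90087951, 103.6295345 ]), 'force': array([0.1776779 , 0.44875359, 0.31529426]), 'torque': array([-0.00610478,  0.01934665,  0.0067723 ]), 'gripper_width': 90.91785575065748}
scene {'camera_matrix': array([[418.37252876,   0.        , 282.57568943],
       [  0.        , 418.37252876, 215.14018039],
       [  0.        ,   0.        ,   1.        ]]), 'eye': array([ 357.1358036 , -405.97932226,  758.41938368]), 'rotation': array([-139.46550582,   -1.00460525,  -21.71236387])}
top {'camera_matrix': array([[447.9596749 ,   0.        , 274.6281977 ],
       [  0.        , 447.9596749 , 216.07805693],
       [  0.        ,   0.        ,   1.        ]]), 'eye': array([470.28972133,  79.28381459, 938.16740776]), 'rotation': array([-173.33680632,    0.30951277,  -90.10196236])}
wrist {'camera_matrix': array([[339.84657771,   0.        , 271.59326305],
       [  0.        , 339.84657771, 214.41305075],
       [  0.        ,   0.        ,   1.        ]]), 'eye': array([ 199.16733721, -543.49623056,  384.90540017]), 'rotation': array([ 1.66026007e+02,  3.20382367e-02, -7.64429088e+01])}
```

Add to h.py:
```python
from scipy.spatial.transform import Rotation as Ro
_gc=viewer.get_calibration
def _cal(n):
    c=dict(_gc(n)); c['rotation']=Ro.from_euler('xyz',c['rotation'],degrees=True).as_matrix(); return c
def grab(n,f):
    c=_cal(n); im=viewer.grab_frame(n); cv2.imwrite('pics/'+f,cv2.cvtColor(im,cv2.COLOR_RGB2BGR)); return im,c
def blobs(im,h,s=100,v=60,mn=40):
    hsv=cv2.cvtColor(im,cv2.COLOR_RGB2HSV);H=hsv[...,0].astype(int)
    d=np.abs((H-h+90)%180-90)
    m=((d<8)&(hsv[...,1]>s)&(hsv[...,2]>v)).astype(np.uint8)
    n,l,st,ce=cv2.connectedComponentsWithStats(m)
    return [(st[i].tolist(),ce[i].round(1).tolist()) for i in range(1,n) if st[i][4]>=mn]
```

```text
(no output)
```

View pics/scene0.png

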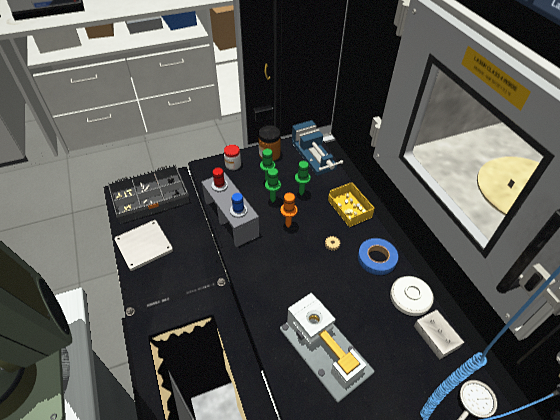

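View pics/top0.png

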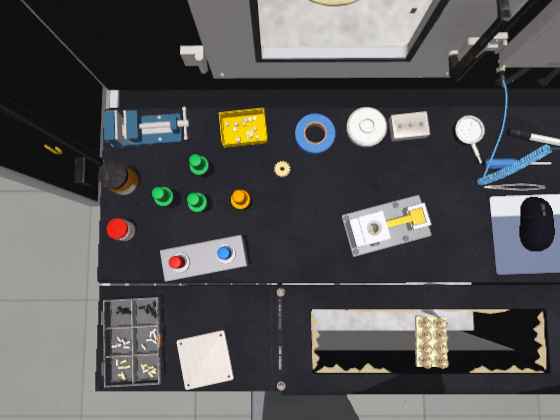

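View pics/wrist0.png

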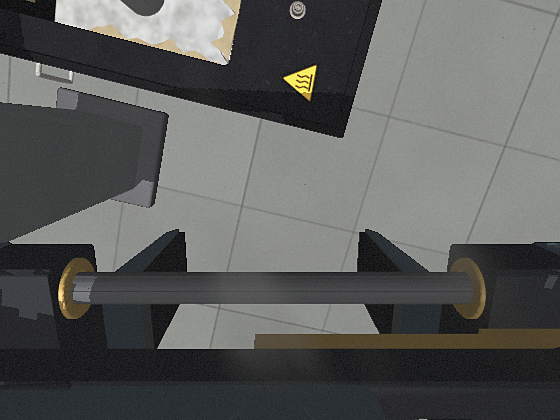

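Candidates for the red pin, by pixel in the top view:
- red knob in the rack (177,262)
- red jar lid (120,229)
- green pins (199,163), (162,196), (197,202)
- orange pin (240,199)
- blue knob (224,254)

I choose (177,262), because it is the red one in the rack, 90 mm from the blue one. I'll check it in a close crop and measure.

Run:
```python
from h import *
im={};c={}
for n in ['scene','top']:
    im[n],c[n]=grab(n,n+'1.png')
    for nm,h in [('red',0),('blue',108)]:
        print(n,nm,[b for b in blobs(im[n],h) if b[0][4]<800])
S=im['scene'][150:260,180:320];T=im['top'][190:300,90:270];F=im['scene'][285:375,275:385];G=im['top'][190:265,335:440]
r=lambda a:cv2.resize(a,(400,290),interpolation=cv2.INTER_CUBIC)
cv2.imwrite('pics/crop1.png',cv2.cvtColor(np.vstack([np.hstack([r(S),r(T)]),np.hstack([r(F),r(G)])]),cv2.COLOR_RGB2BGR))
```

```text
scene red [([224, 145, 16, 12, 161], [231.4, 150.5]), ([212, 167, 12, 20, 170], [217.9, 176.0])]
scene blue [([34, 1, 18, 6, 53], [42.0, 3.6]), ([162, 11, 35, 19, 418], [180.4, 19.9]), ([293, 120, 22, 11, 111], [303.1, 124.6]), ([301, 132, 22, 10, 106], [311.2, 136.3]), ([295, 141, 26, 31, 175], [308.8, 156.9]), ([318, 144, 15, 16, 66], [325.0, 153.1]), ([232, 193, 12, 20, 176], [237.2, 201.6]), ([478, 393, 76, 27, 230], [517.7, 408.3])]
top red [([106, 218, 22, 22, 375], [116.5, 228.2]), ([168, 256, 17, 13, 167], [176.1, 261.8])]
top blue [([217, 247, 14, 12, 138], [223.5, 252.6])]
```

View pics/crop1.png

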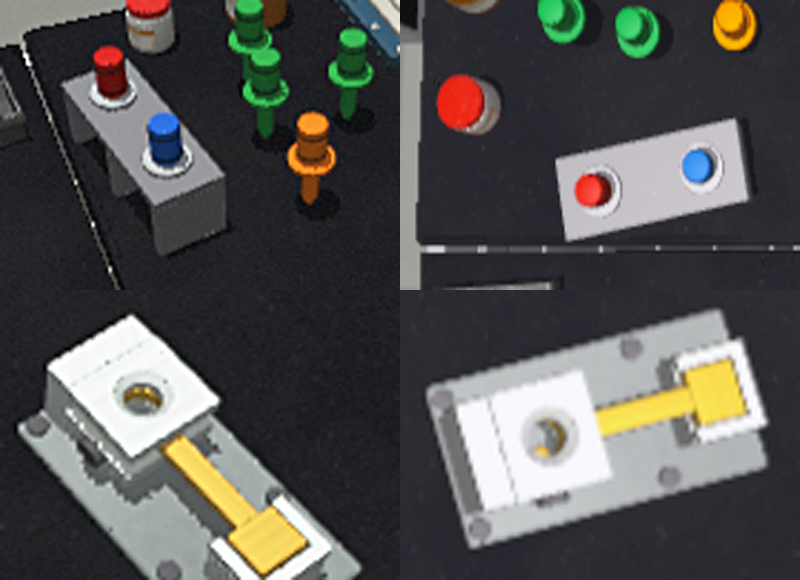

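The crop confirms it: the red knob on a steel collar sits in the grey rack next to the blue one, and the jar and the green and orange pins stand apart from it. The bore mouth is at about top (374.4,227.5) and scene (314,318).

Run:
```python
from h import *
ct,cs=_cal('top'),_cal('scene')
def tri(a,b):
    e1,d1=ray(ct,*a);e2,d2=ray(cs,*b)
    M=np.c_[d1,-d2];s=np.linalg.lstsq(M,e2-e1,rcond=None)[0]
    p,q=e1+d1*s[0],e2+d2*s[1];return ((p+q)/2).round(1),np.linalg.norm(p-q).round(1)
for nm,a,b,z in [('red',(176.4,262),(218,176.8),97),('blue',(223.7,253),(237.7,202.3),97),('bore',(374.4,227.5),(314,318),70)]:
    print(nm,tri(a,b),onz(ct,*a,z).round(1),onz(cs,*b,z).round(1),'top z118',onz(ct,*a,118).round(1))
print('collar top',onz(ct,178.6,262,76))
print('greens',[onz(ct,*p,95).round(0) for p in [(199,163),(162,196),(197,202),(240,199),(120,229)]])
s=status.state();R=Ro.from_euler('xyz',s['ee_rot'],degrees=True).as_matrix();print(s['ee_pos'],R.round(3), s['time_s'])
```

```text
Traceback (most recent call last):
NameError: name '_cal' is not defined
```

```bash
sed -i 's/_cal(/cal(/g' h.py
python3 - <<'E'
from h import *
ct,cs=cal('top'),cal('scene')
def tri(a,b):
    e1,d1=ray(ct,*a);e2,d2=ray(cs,*b)
    M=np.c_[d1,-d2];s=np.linalg.lstsq(M,e2-e1,rcond=None)[0]
    p,q=e1+d1*s[0],e2+d2*s[1];return ((p+q)/2).round(1),np.linalg.norm(p-q).round(1)
for nm,a,b,z in [('red',(176.4,262),(218,176.8),97),('blue',(223.7,253),(237.7,202.3),97),('bore',(374.4,227.5),(314,318),70)]:
    print(nm,tri(a,b),onz(ct,*a,z).round(1),onz(cs,*b,z).round(1),'top z118',onz(ct,*a,118).round(1))
print('collar top',onz(ct,178.6,262,76))
print('greens',[onz(ct,*p,95).round(0) for p in [(199,163),(162,196),(197,202),(240,199),(120,229)]])
s=status.state();R=Ro.from_euler('xyz',s['ee_rot'],degrees=True).as_matrix();print(s['ee_pos'],R.round(3), s['time_s'])
E
```

```text
red (array([482.4, 266.2, 103. ]), np.float64(0.2)) [482.5 267.5  97. ] [483.4 272.4  97. ] top z118 [482.2 262.8 118. ]
blue (array([499.5, 178.5, 102. ]), np.float64(1.1)) [499.1 179.2  97. ] [501.1 182.8  97. ] top z118 [498.4 176.7 118. ]
bore (array([ 548.7, -109.6,   71.9]), np.float64(0.2)) [ 548.9 -110.    70. ] [ 549.1 -108.8   70. ] top z118 [544.6 -99.6 118. ]
collar top [482.82994001 268.01262681  76.        ]
greens [array([672., 229.,  95.]), array([608., 298.,  95.]), array([596., 231.,  95.]), array([602., 150.,  95.]), array([545., 376.,  95.])]
[ 134.31276067 -558.9367983   291.87969495] [[-0.     0.234 -0.972]
 [ 0.001 -0.972 -0.234]
 [-1.    -0.001 -0.   ]] 0.25
```

Request:
{"api": "move_arm", "payload": {
  "moves": [
    [[3, -72, -53.2], -1.53, 0.2],
    [[3, -72, -53.2], -1.53, 0.2],
    [[3, -72, -53.2], -1.53, 0.2],
    [[3, -72, -53.2], -1.53, 0.2],
    [[3, -72, -53.2], -1.53, 0.2],
    [[3, -72, -53.2], -1.53, 0.2],
    [[3, -72, -53.2], -1.53, 0.2],
    [[3, -72, -53.2], -1.53, 0.2],
    [[3, -72, -53.2], -1.53, 0.2],
    [[3, -72, -53.2], -1.53, 0.2],
    [[3, -72, -53.2], -1.53, 0.2],
    [[3, -72, -53.2], -1.53, 0.2],
    [[3, -72, -53.2], -1.53, 0.2],
    [[3, -72, -53.2], -1.53, 0.2],
    [[3, -72, -53.2], -1.53, 0.2],
    [[3, -72, -53.2], -1.53, 0.2],
    [[3, -72, -53.2], -1.53, 0.2],
    [[3, -72, -53.2], -1.53, 0.2]
  ],
  "force": 50
}}

```text
time_s: 2.5
ee_pos: [483.0, 263.7, 262.6]
ee_rot: [-5.0, 90.0, -84.0]
force: [-0.7, -0.1, -0.4]
gripper_width: 54.9
```

Run:
```python
from h import *
im,c=grab('wrist','w2.png')
s=status.state();R=Ro.from_euler('xyz',s['ee_rot'],degrees=True).as_matrix();print(s['ee_pos'],R.round(3),c['eye'],proj(c,[483,266,97]),proj(c,[483,266,118]))
for b in blobs(im,0): print(b, onz(c,*b[1],118))
```

```text
[483.09685197 263.93028588 262.65015466] [[ 0.     0.981  0.192]
 [-0.     0.192 -0.981]
 [-1.     0.     0.   ]] [468.60161112 330.08724944 355.97062377] [273.39362022 215.01316897] [273.5808252  222.12006135]
([357, 36, 52, 55, 2167], [382.7, 63.2]) [531.74920121 384.67802033 118.        ]
([257, 196, 32, 38, 930], [272.1, 215.4]) [480.97117632 270.73391471 118.        ]
```

View pics/w2.png

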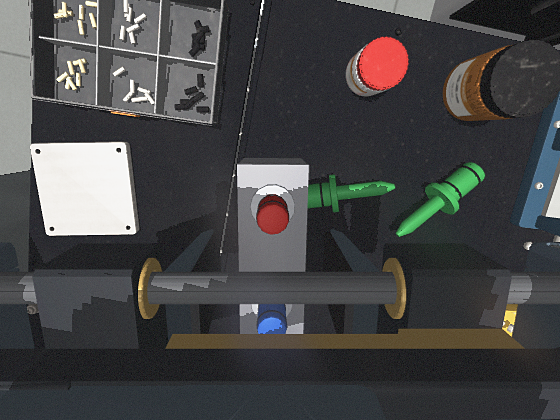

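The wrist view shows the red knob at (272,215), where I predicted it at (273,215). The green pins at (345,190) and (440,200) look like they are lying down, so I'll compare with the fixed cameras.

Run:
```python
from h import *
for n in ['scene','top']: im,c=grab(n,n+'2.png')
a=cv2.imread('pics/scene2.png')[90:270,160:400];cv2.imwrite('pics/c2.png',cv2.resize(a,(800,600)))
```

```text
(no output)
```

View pics/c2.png

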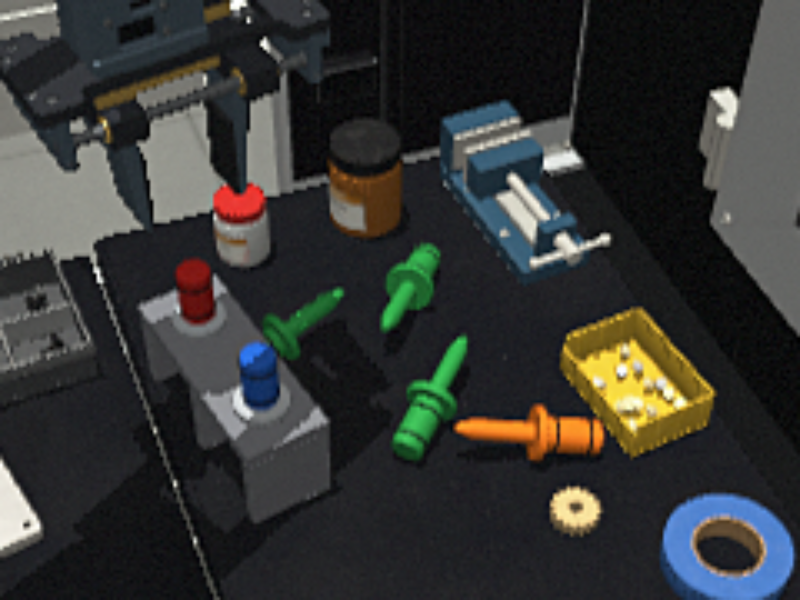

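View pics/top2.png

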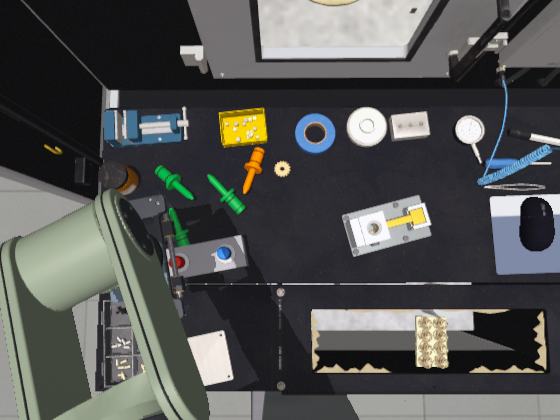

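The look-alikes were balanced on their tips and toppled on their own. None of them blocks the rack. Descending to grasp.

Request:
{"api": "move_arm", "payload": {
  "moves": [
    [[4, 0, -0.25], 0, 0.2],
    [[8, 0, -0.25], 0, 0.2],
    [[10.2, 0, -0.25], 0, 0.2],
    [[10.2, 0, -0.25], 0, 0.2],
    [[10.2, 0, -0.25], 0, -1],
    [[10.2, 0, -0.25], 0, -1],
    [[10.2, 0, -0.25], 0, -1],
    [[10.2, 0, -0.25], 0, -1],
    [[10.2, 0, -0.25], 0, -1]
  ],
  "force": 50
}}

```text
time_s: 3.78
ee_pos: [483.1, 267.8, 160.9]
ee_rot: [102.5, 89.9, 23.7]
force: [-0.8, -0.1, 4.9]
gripper_width: 23.1
```

Request:
{"api": "move_arm", "payload": {
  "moves": [
    [[-2, 0, 0], 0, -1],
    [[-6, 0, 0], 0, -1],
    [[-11, 0, 0], 0, -1],
    [[-11, 0, 0], 0, -1],
    [[-11, 0, 0], 0, -1]
  ]
}}

```text
time_s: 4.4
ee_pos: [482.4, 267.4, 269.2]
ee_rot: [-70.5, 89.9, -149.3]
force: [0.0, 0.4, -0.9]
gripper_width: 23.3
```

Run:
```python
from h import *
im,c=grab('wrist','w3.png')
im2,c2=grab('scene','s3.png')
a=im2[60:270,140:380]
cv2.imwrite('pics/c3.png',cv2.cvtColor(np.hstack([cv2.resize(im,(400,300)),cv2.resize(a,(400,350))[:300]]),cv2.COLOR_RGB2BGR))
s=status.state();p=s['ee_pos'];print(p,s['ee_rot'],s['force'],s['gripper_width'],s['time_s'])
k=p-[0,0,62.]
for z in (0,-27,-82): print(z,proj(c,k+[0,0,z]),proj(c2,k+[0,0,z]))
for i,cc in((im,c),(im2,c2)): print(blobs(i,0,mn=20))
```

```text
[482.13600465 267.29441968 268.37757786] [ -71.82935902   89.78310015 -150.65786403] [-0.16569313  0.21726191 -1.13808676] 23.095924728914664 4.5
0 [273.56534916 270.52541813] [212.73953006 140.04793464]
-27 [273.31585288 251.42416941] [214.15102124 150.19970914]
-82 [272.97082581 225.00915516] [216.83081935 169.47344355]
[([355, 43, 51, 53, 2049], [380.4, 69.6]), ([260, 236, 27, 7, 35], [273.1, 238.0]), ([249, 240, 47, 26, 573], [271.7, 250.3]), ([249, 257, 46, 15, 506], [271.5, 265.4]), ([255, 304, 34, 8, 172], [271.4, 306.4])]
[([209, 129, 11, 22, 150], [214.0, 138.7]), ([224, 145, 16, 12, 161], [231.4, 150.5])]
```

View pics/c3.png

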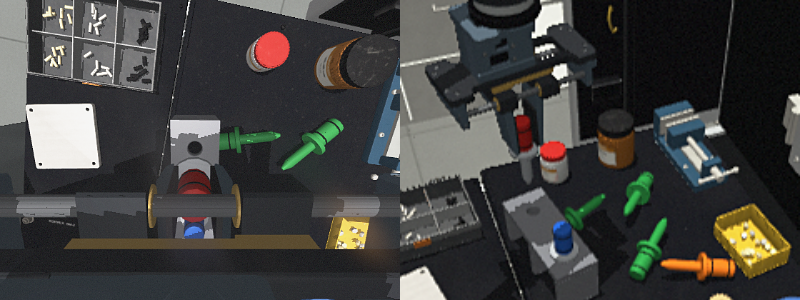

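View pics/w3.png

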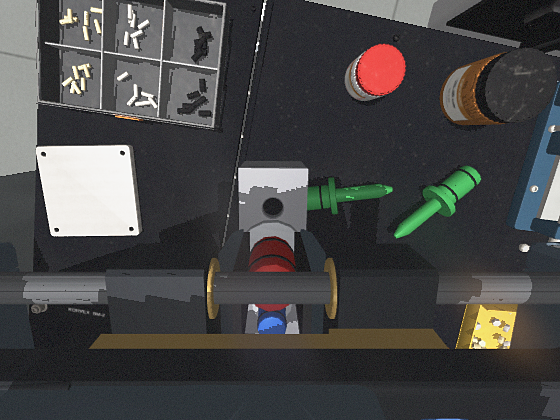

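The pin is held and clear, and the rack hole shows empty at (272,207). I'll raise it over the blue pin and carry it above the bore.

Request:
{"api": "move_arm", "payload": {
  "moves": [
    [[-2, 0, 0.5], 0, -1],
    [[-2, -0.1, 5], 0, -1],
    [[-2, -0.2, 11], 0, -1],
    [[-2, -0.3, 17], 0, -1],
    [[-2, -0.4, 23], 0, -1],
    [[-2, -0.5, 29], 0, -1],
    [[-2, -0.6, 34], 0, -1],
    [[-2, -0.7, 37.5], 0, -1],
    [[-2, -0.7, 38.2], 0, -1],
    [[-2, -0.7, 38.2], 0, -1],
    [[-2, -0.7, 38.2], 0, -1]
  ]
}}

```text
time_s: 5.88
ee_pos: [549.8, -107.2, 289.8]
ee_rot: [-133.7, 89.9, 147.6]
force: [-0.4, 0.0, -1.5]
gripper_width: 23.0
```

Run:
```python
from h import *
im,c=grab('wrist','w4.png')
im2,c2=grab('scene','s4.png')
im3,c3=grab('top','t4.png')
a=im2[180:390,220:460]
cv2.imwrite('pics/c4.png',cv2.cvtColor(np.hstack([im[150:310,180:380].repeat(2,0).repeat(2,1),cv2.resize(a,(366,320),interpolation=cv2.INTER_CUBIC)]),cv2.COLOR_RGB2BGR))
s=status.state();p=s['ee_pos'];R=Ro.from_euler('xyz',s['ee_rot'],degrees=True).as_matrix();print(p,R.round(3),s['force'],s['gripper_width'],s['time_s'])
k=p-[0,0,62.]
for z in (0,-27,-82): print(z,proj(c,k+[0,0,z]),proj(c2,k+[0,0,z]))
print('bore',proj(c,[549,-109.5,70]),proj(c2,[549,-109.5,70]))
```

```text
[ 549.97495105 -107.3248095   290.32329088] [[-0.     0.981  0.195]
 [ 0.     0.195 -0.981]
 [-1.     0.    -0.   ]] [ 0.00645755  0.17684278 -0.93497834] 23.104558539293617 6.025
0 [274.2329901  272.03076132] [321.97355586 268.32671897]
-27 [273.85207211 252.66400654] [320.4275097  277.92665216]
-82 [273.32666593 225.95113692] [317.56144059 295.72306258]
bore [271.42176958 205.63216565] [314.12166149 318.3573623 ]
```

View pics/c4.png

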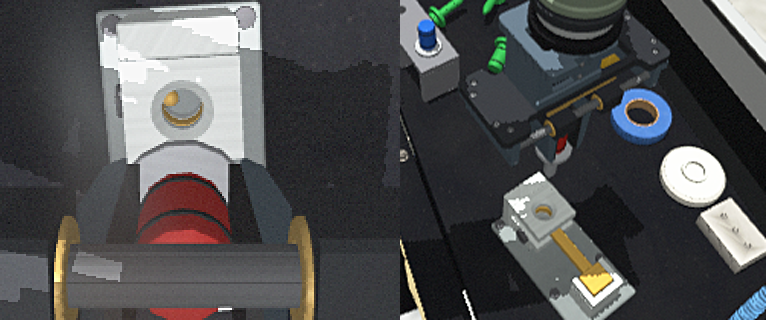

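View pics/s4.png

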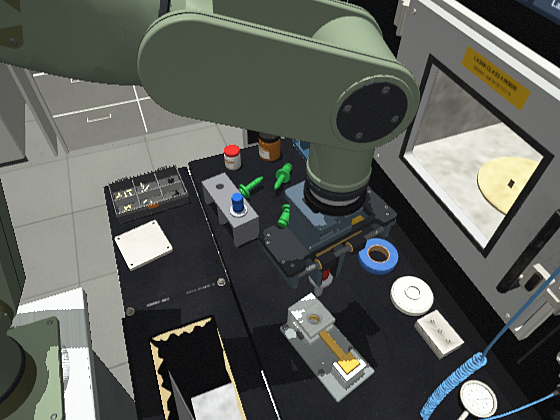

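Run:
```python
from h import *
# collar far edge row test in current wrist picture, and rack hole from lift picture (pose offset fixed in tool)
c=cal('wrist');s=status.state();p=s['ee_pos'];R=Ro.from_euler('xyz',s['ee_rot'],degrees=True).as_matrix()
im=cv2.imread('pics/w4.png')
print(im[212:232,272].sum(1)//3)
far=-R[:,2]
for o in (-2,0,2):
  for hz in(-21,-27): print(o,hz,proj(c,p+[0,0,-62+hz]+far*(19-o)))
for dz in (198.4,): print('rack hole tool z vs tcp', [(o,proj(c,p-[0,0,dz]+R[:,2]*o).round(1)) for o in(-2,0,2)])
w=cv2.imread('pics/w3.png')[190:225,255:290].sum(2)//3
m=(w<60).astype(np.uint8);n,l,st,ce=cv2.connectedComponentsWithStats(m);print(st,ce+[255,190])
```

```text
[147 125 156 188 180 182 184 185 112 103 130 195 192 185 186 185 180 183
 186 186]
-2 -21 [273.62481432 218.99396654]
-2 -27 [273.54747813 216.214147  ]
0 -21 [273.61629967 222.58496048]
0 -27 [273.53942565 219.70161713]
2 -21 [273.60783026 226.15687133]
2 -27 [273.53141464 223.17112417]
rack hole tool z vs tcp [(-2, array([272.6, 206.2])), (0, array([272.6, 208.4])), (2, array([272.6, 210.6]))]
[[  0   0  35  35 945]
 [  8   8  20  18 279]
 [ 20  26   1   1   1]] [[271.86666667 207.21164021]
 [272.44086022 206.25089606]
 [275.         216.        ]]
```

Request:
{"api": "move_arm", "payload": {
  "moves": [
    [[1, -0.1, 0.2], 0, -1],
    [[4, -0.1, 0.2], 0, -1],
    [[6.3, -0.1, 0.2], 0, -1],
    [[6.9, -0.1, 0.2], 0, -1],
    [[6.9, -0.1, 0.2], 0, -1]
  ]
}}

```text
time_s: 6.65
ee_pos: [549.5, -110.5, 221.2]
ee_rot: [-97.1, 90.0, -176.0]
force: [0.7, -0.1, -0.8]
gripper_width: 23.5
```

Run:
```python
from h import *
im,c=grab('wrist','w5.png')
im2,c2=grab('scene','s5.png')
a=im2[230:370,250:410]
cv2.imwrite('pics/c5.png',cv2.cvtColor(np.hstack([im[150:310,180:380].repeat(2,0).repeat(2,1),cv2.resize(a,(366,320),interpolation=cv2.INTER_CUBIC)]),cv2.COLOR_RGB2BGR))
s=status.state();p=s['ee_pos'];print(p,s['force'],s['gripper_width'],s['time_s'])
```

```text
[ 550.00674782 -110.64958396  222.14365352] [-0.87611947 -0.22787676 -1.33085945] 22.6627412802071 6.75
```

View pics/c5.png

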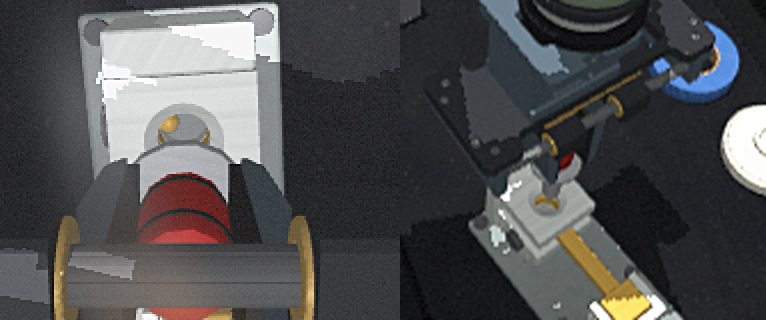

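The pin tip is over the bore in both crops. I'll descend in small steps.

Request:
{"api": "move_arm", "payload": {
  "moves": [
    [[0.5, 0, -0.1], 0, -1],
    [[1, 0, -0.1], 0, -1],
    [[1.5, 0, -0.1], 0, -1],
    [[2, 0, -0.1], 0, -1],
    [[2.3, 0, -0.1], 0, -1],
    [[2.3, 0, -0.1], 0, -1]
  ]
}}

```text
time_s: 7.5
ee_pos: [549.2, -109.6, 197.9]
ee_rot: [-103.9, 90.0, 177.3]
force: [0.4, 0.4, -1.0]
gripper_width: 22.9
```

Request:
{"api": "move_arm", "payload": {
  "moves": [
    [[0.4, 0, 0], 0, -1],
    [[0.8, 0, 0], 0, -1],
    [[1.2, 0, 0], 0, -1],
    [[1.6, 0, 0], 0, -1],
    [[1.6, 0, 0], 0, -1]
  ],
  "force": 60
}}

```text
time_s: 8.12
ee_pos: [549.6, -109.6, 182.0]
ee_rot: [78.6, 90.0, -0.2]
force: [-0.4, 0.7, -0.7]
gripper_width: 22.9
```

Request:
{"api": "move_arm", "payload": {
  "moves": [
    [[0.4, 0, 0], 0, -1],
    [[0.8, 0, 0], 0, -1],
    [[1.2, 0, 0], 0, -1],
    [[1.6, 0, 0], 0, -1],
    [[1.6, 0, 0], 0, -1]
  ]
}}

```text
time_s: 8.75
ee_pos: [549.3, -109.4, 165.5]
ee_rot: [-154.7, 90.0, 126.5]
force: [3.2, 0.8, -1.3]
gripper_width: 22.7
```

Run:
```python
from h import *
im,c=grab('wrist','w6.png')
im2,c2=grab('scene','s6.png')
a=im2[230:370,250:410]
cv2.imwrite('pics/c6.png',cv2.cvtColor(np.hstack([im[150:310,180:380].repeat(2,0).repeat(2,1),cv2.resize(a,(366,320),interpolation=cv2.INTER_CUBIC)]),cv2.COLOR_RGB2BGR))
s=status.state();p=s['ee_pos'];print(p,s['force'],s['gripper_width'],s['time_s'])
```

```text
[ 549.36352693 -109.49345787  165.69792992] [ 2.70157924  0.70049106 -2.56864323] 23.375314012604743 8.85
```

View pics/c6.png

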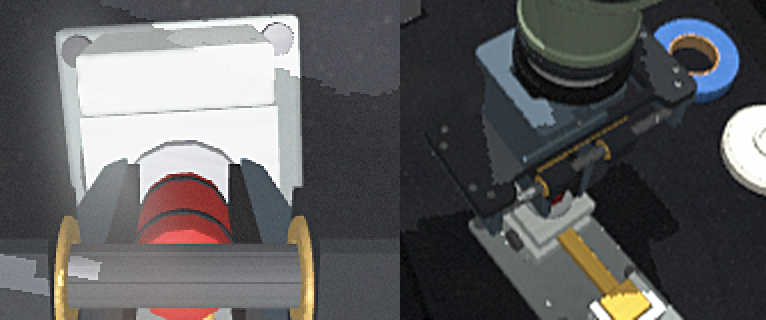

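Request:
{"api": "move_arm", "payload": {
  "moves": [
    [[0.2, 0, 0], 0, -1],
    [[0.4, 0, 0], 0, -1],
    [[0.4, 0, 0], 0, -1]
  ]
}}

```text
time_s: 9.22
ee_pos: [549.4, -109.8, 162.0]
ee_rot: [14.7, 90.0, -64.1]
force: [4.9, -0.8, -2.0]
gripper_width: 23.0
```

Request:
{"api": "move_arm", "payload": {
  "moves": [
    [[0.1, 0, 0], 0, -1],
    [[0.1, 0, 0], 0, -1]
  ]
}}

```text
time_s: 9.48
ee_pos: [549.5, -109.7, 161.3]
ee_rot: [39.2, 90.0, -39.7]
force: [4.5, -0.7, 0.1]
gripper_width: 23.2
```

Request:
{"api": "move_arm", "payload": {
  "moves": [
    [[0.1, 0, 0], 0, -1],
    [[0.1, 0, 0], 0, -1]
  ]
}}

```text
time_s: 9.72
ee_pos: [549.5, -109.7, 161.0]
ee_rot: [53.4, 89.9, -25.4]
force: [3.4, 0.0, 4.2]
gripper_width: 23.2
```

Request:
{"api": "move_arm", "payload": {
  "moves": [
    [[0.1, 0, 0], 0, -1],
    [[0.1, 0, 0], 0, -1]
  ]
}}

```text
time_s: 9.98
ee_pos: [549.5, -109.7, 161.0]
ee_rot: [55.6, 89.9, -23.2]
force: [2.6, 0.1, 11.5]
gripper_width: 22.8
```

It stopped at 161.0, as predicted for home, with the force rising. I'll push a little more to confirm it is solid.

Request:
{"api": "move_arm", "payload": {
  "moves": [
    [[0.1, 0, 0], 0, -1],
    [[0.2, 0, 0], 0, -1],
    [[0.2, 0, 0], 0, -1]
  ]
}}

```text
time_s: 10.35
ee_pos: [549.5, -109.7, 160.9]
ee_rot: [59.3, 89.9, -19.5]
force: [-1.8, 1.3, 22.0]
gripper_width: 23.0
```

Run:
```python
from h import *
im2,c2=grab('scene','s7.png')
a=im2[260:360,260:380]
cv2.imwrite('pics/c7.png',cv2.cvtColor(cv2.resize(a,(720,600),interpolation=cv2.INTER_CUBIC),cv2.COLOR_RGB2BGR))
s=status.state();print(s['ee_pos'],s['force'],s['gripper_width'],s['time_s'])
```

```text
[ 549.49855634 -109.68815424  160.87826561] [-1.88690872  0.7106364  22.92228283] 22.98225434005447 10.4
```

View pics/c7.png

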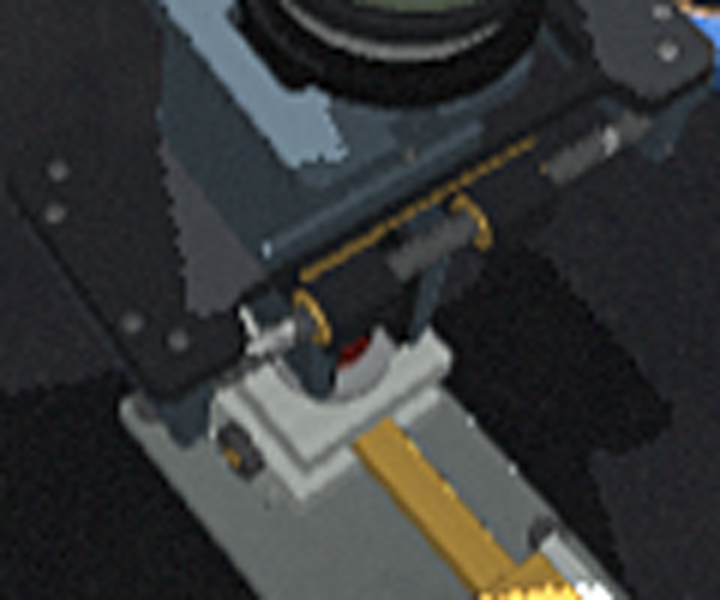

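Collar flush on the fork. I'll ease off most of the preload, open and retreat.

Request:
{"api": "move_arm", "payload": {
  "moves": [
    [[-0.2, 0, 0], 0, -1],
    [[-0.2, 0, 0], 0, 0.2],
    [[-0.2, 0, 0], 0, 0.2],
    [[-0.2, 0, 0], 0, 0.2],
    [[-0.2, 0, 0], 0, 0.2],
    [[-0.2, 0, 0], 0, 0.2],
    [[-2, 0, 0], 0, 0.2],
    [[-6, 0, 0], 0, 0.2],
    [[-11, 0, 0], 0, 0.2],
    [[-14, 0, 0], 0, 0.2],
    [[-14, 0, 5], 0, 0.2],
    [[-14, 0, 10], 0, 0.2],
    [[-14, 0, 15], 0, 0.2],
    [[-14, 0, 15], 0, 0.2]
  ]
}}

```text
time_s: 12.15
ee_pos: [578.4, -259.8, 296.4]
ee_rot: [-62.2, 90.0, -141.3]
force: [1.2, -0.3, -0.8]
gripper_width: 54.5
```

Run:
```python
from h import *
im2,c2=grab('scene','s8.png');im,c=grab('wrist','w8.png');im3,c3=grab('top','t8.png')
a=im2[250:370,250:390];b=im3[180:270,330:440]
cv2.imwrite('pics/c8.png',cv2.cvtColor(np.hstack([cv2.resize(x,(400,340),interpolation=cv2.INTER_CUBIC) for x in(a,b)]),cv2.COLOR_RGB2BGR))
s=status.state();print(s['ee_pos'],s['force'],s['gripper_width'],s['time_s'])
print([b for b in blobs(im2,0)+blobs(im3,0)+blobs(im2,108)])
for z in(97,118):print(proj(c2,[549,-109.5,z]),proj(c3,[549,-109.5,z]))
```

```text
[ 578.0482124  -255.98969423  296.99326976] [ 0.32082632 -0.49397148 -0.47731553] 54.961596822770574 12.3
[([310, 298, 15, 23, 244], [316.6, 308.4]), ([106, 218, 22, 22, 374], [116.5, 228.2]), ([370, 219, 16, 12, 155], [377.9, 224.7]), ([232, 196, 11, 17, 105], [236.5, 205.6]), ([358, 240, 41, 35, 666], [375.5, 257.8]), ([420, 266, 140, 154, 1412], [472.7, 361.2]), ([478, 393, 76, 27, 190], [518.6, 407.9])]
[315.28170604 311.19016129] [377.20706639 226.15148594]
[316.23013863 305.3303803 ] [379.74573884 225.08021971]
```

View pics/c8.png

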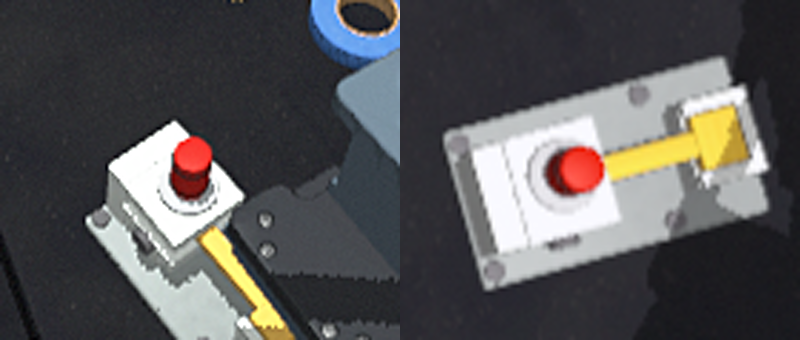

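View pics/w8.png

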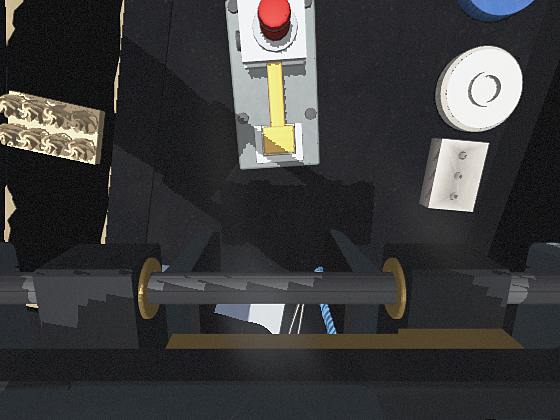

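Run:
```python
from h import *
c3,c2=cal('top'),cal('scene')
e1,d1=ray(c3,377.9,224.7);e2,d2=ray(c2,316.6,308.4)
s=np.linalg.lstsq(np.c_[d1,-d2],e2-e1,rcond=None)[0];print(e1+d1*s[0],e2+d2*s[1])
print(status.state()['qvel'].round(2)); env.job_done()
```

```text
[ 550.96744287 -109.07144791  105.00703017] [ 551.01828022 -109.08638217  105.01532916]
[ 0.97 -0.59  0.25 -0.15 -0.14 -0.06]
the job is handed in; nothing more can be done
```

I took the red pin out of the rack and pushed it down through the fork and the coupon's eye. I then released it, moved the arm clear and handed the job in at about 12.3 s. The blue pin stayed in the rack.

**Seating while pushing:** the tool stopped at z = 160.9 mm. That equals its height when it gripped the pin in the rack, whose top is also at 70 mm. The force rose from 0 to about 22 N over the last push without further travel, so the collar was against the fork.

**After release:** the scene and top pictures show the pin upright with its collar flat on the fork and the gripper clear.

**Checks that disagreed or fell short:**
- **Knob height:** measured from two cameras after release, the red blob came out at z = 105 mm against 97 mm expected. In the rack, where the knob's true height was 97 mm, the same measurement read 103 mm. Most of the gap is therefore the bright top face pulling the blob upward, and I put the remaining 2 mm down to measurement error.
- **Plunger drag:** I saw almost no vertical drag on the way down, only about 3–5 N sideways near the end.
- **Arm at hand-in:** the arm was still settling, with joint speeds up to 1 degree/s, but well clear of everything.

The green and orange look-alike pins were standing on their tips at the start and had toppled by my second look. The arm had not gone near them, and they stayed on the work surface.

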